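Run the coarse ring up to its limit and store it

ROBOT

A 6-joint arm with a two-finger parallel gripper is mounted at the origin on a cart in front of the work surface, level with it; the furniture and walls round the work are solid. World frame = base frame: x ahead of the robot, y to its left, z up, the work surface at z = 0. Lengths are in m, angles in rad, forces in N, time in s.
With the tool pointing down it reaches from about 0.3 to 0.75 m from the base axis. Payload 8.5 kg.
Tool frame: the origin (TCP) lies on the centre line of the jaws, within the pads' length; the fingertips stand 8 mm ahead of it and the grasp point (between the pads) lies 11 mm behind it; z points along the fingers, y is the line along which they close (so a half turn about z gives the same grasp; the last joint's range is limited). The gripper opens to 85 mm and grips with 20 to 120 N. Pads are 22 mm wide; open, the fingers measure 114 mm over their backs; the gripper's body (76 mm by 85 mm) begins 54 mm behind the grasp point. The pads swing forward as they close: fully open they stand 13 mm farther back than shut.
Start: joints at [-1.419, 0.381, 1.297, -0, 1.464, -0.215], TCP at [0.197, -0.513, 0.239] pointing down, gripper open.
Joint ranges: [-3.11, 3.11], [-0.89, 2.33], [0.22, 2.48], [-1.42, 4.56], [0.17, 2.85], [-2.88, 2.88]. Speed limits (rad/s): [2.39, 2.39, 3.14, 3.14, 3.14, 3.14].

INTERFACE

Orientations are given as a unit quaternion [x, y, z, w].
In Python, from bench import robot, capture, get_calibration gives the robot as it stands. The module is installed in compiled form; this text tells all that it offers.
- The arm moves only by the shell command python3 -m pendant 'ROWS' [FORCE]. ROWS is JSON, a list of rows, each an object with "travel": the shift along the tool's x, y, z as a fraction of full scale, a list of three; "delta_rot": the turn, a rotation vector about the tool's x, y, z as a fraction of full scale, a list of three; "gripper": the opening, from -1 (shut) to 1 (fully open). A call has 1 to 8 rows; each row is the pose to reach, as a shift and turn from the pose commanded when the call began, along the tool's axes at that moment; what a row does not reach only later rows make up. Full scale, the value 1, is 80 cm for a shift and pi/4 rad for a turn. A row lasts 1/8 s, in which the tool goes at most 62.5 mm and 10.7 degrees, less where a joint would pass 70% of its speed; a pose out of reach is approached as far as the arm can. A call with a number of a shift or a turn outside -1 to 1 is refused whole. A call with a gripper value outside its range is refused whole. The fingers move at their own pace and stop on an object; FORCE is the grip in N (left out, the last holds). Time passes only in rows, so rows that repeat a pose let the fingers close. It gives the time, the measured TCP pose, the force, the opening and the grip force at its end, in the units of the state.
- robot.state(): the state, without advancing time (a new reading comes with each control period).
- capture(name): name is "scene" or "side" or "wrist"; returns the picture (384x512x3 uint8, red, green, blue); there is no depth.
- get_calibration(name): a dict with "intrinsics" (3x3 intrinsics, pixels), "R" (3x3) and "t" (3): a world point X has camera coordinates R X + t; the wrist camera has in their place "T_tool_cam" (4x4, takes a point from camera to tool coordinates, whose origin is the TCP and whose axes are the flange's). Camera axes: x right, y down, z forward; pixel columns grow to the right and rows downward; lengths in m; the calibration is good to about 2 mm. A picture is of the moment at which its call begins: read the wrist's pose just before it. get_calibration takes no time and is no camera call.
- robot.hand_in(): hands the job in; it is judged then, once.
The state is a dict: "time": time; "joints": joint angles; "qvel": joint speeds; "tau": joint torques, N m; "tcp_pos": TCP position; "orientation": TCP orientation; "contact_force": force on the tool from outside, world axes, zero at the start; "ft_torque": the same for the moment, N m; "gripper_width": finger opening in m; "gripper_force": force on a finger pad.
Only numpy, scipy, OpenCV 4.12 (cv2) and the standard library are available. Lean on these libraries where they do the work, as an engineer would, in place of code of your own. Each camera call takes 0.05 s, during which the arm holds its last target. There are 200 camera calls.

TASK

On the pump controller, turn only the outer black coarse ring clockwise until you feel it come up against its hidden springy limit stop and press it in gently until the turning resistance has about tripled, without forcing it any harder and without turning the silver fine knob in its middle. Let go, so that the ring stays resting on the stop, then press the green button fully down and release it. Leave the small things round the controller standing where they are.

Things in the scene. Friction and masses are not known exactly. Their poses are not given: they have to be found in the camera images.
- controller: White pump controller with blue stripe and level grey top panel, 130 (x) x 190 (y) x 50 mm high, fixed. Origin: centre of its underside, on the worktop; z up; its long side lies along its y. The dial (two knobs on one upright axis) is 40 mm to +y of its centre, the green button 50 mm to -y. Only the knobs, the button and its collar stand above the panel.
- coarse_ring (a joint): Angle (rad) of the outer coarse ring, growing clockwise seen from above; starts between 0.05 and 0.25. Black, knurled, straight-walled, 52 mm in diameter, from 1 to 17 mm above the panel, with a white line on top and side. It drags with a steady 0.10 N m and stays where it is left. Somewhere between 0.70 and 1.40 rad (a preset inside the housing that cannot be seen or read) it meets its limit stop.
- dial_axis (a point): Point on the axis of both knobs, level with the ring's top (67 mm above the worktop). The hidden stop is a stiff sprung buffer: a dog on the ring pushes it 22 mm from this axis, 5 N/mm, so each mm adds 0.11 N m to the drag of 0.10 (1.8 mm, 9 N: 0.30 in all, after about 0.085 rad more turning). Let go, the ring springs back to about 0.9 mm, held by its drag, which works either way while it stands.
- coarse_mark (a point): White line on the coarse ring's top face, 19.5 mm from the axis; in the direction of the controller's +x when the ring's angle is 0.
- fine_knob (a joint): Angle (rad) of the inner fine knob, growing clockwise; any value within 1 rad of 0. Silver, 24 mm in diameter, from the ring's top (1 mm gap) to 23 mm above it (40 mm above the panel). It turns very easily (0.01 N m) and must stay as it is.
- fine_mark (a point): End of the red line on the fine knob's top face, 11 mm from the axis.
- set_button (a joint): Travel (m) of the green button, 0 up, 0.006 fully down; 24 mm in diameter in a black collar 40 mm in diameter and 12 mm high. It springs back; pressing starts at 1.5 N and takes 5 N fully down.
- set_button_top (a point): Centre of the green button's top face, 22 mm above the panel (72 mm above the worktop) when up.
- dropper_bottle: Amber dropper bottle with black bulb, 33 x 33 x 100 mm, origin at the centre of its foot; about 50 mm behind the controller (towards +x). Leave it.
- vial: White screw-cap vial, 27 mm in diameter, 58 mm high, origin at the centre of its foot; behind the controller. Leave it.
- beaker: Small clear beaker, 53 x 62 x 56 mm, origin at the centre of its foot; to the left (+y) of the controller. Leave it.
- weight: Small brass weight, 20 mm in diameter, 22 mm high, origin at the centre of its foot; to the right (-y) of the controller. Leave it.
Not all that is in view belongs to the job. Leave any pink, turquoise or yellow look-alike of the beaker alone.

How it is judged:
On the way, in this order (a step that is already met when the one before it is completed fails the run):
1. the coarse ring's dog is pressed against the hidden stop buffer with at least 4.5 N (turning resistance doubled) (contact force between coarse_ring_c1 and stop_buffer_c0 above 4.5 N), for 0.2 s.
2. the coarse ring has been let go and rests on the stop (at least 1 N on the buffer) (contact force between the fingers and controller below 0.2 N and contact force between coarse_ring_c1 and stop_buffer_c0 above 1 N), for 0.2 s.
3. the green button is pressed down 5 mm or more, with the ring still on the stop (value of joint set_button above 0.005 m and contact force between coarse_ring_c1 and stop_buffer_c0 above 1 N), for 0.1 s.
At the end, for the whole second after the job is handed in: The coarse ring rests on its limit stop (at least 1 N on the buffer), the button is up again, the fine knob's mark is within 2.5 mm of where it was, and the bottle, vial, beaker and weight stand upright within 30 mm of where they stood (contact force between coarse_ring_c1 and stop_buffer_c0 above 1 N and value of joint set_button below 0.001 m and distance of fine_mark from where it was at the start of the episode below 0.0025 m and distance of each of dropper_bottle, vial, beaker, weight from where it was at the start of the episode below 0.03 m and angle between each of dropper_bottle, vial, beaker, weight's own z axis and vertical below 0.2 rad); the robot touches nothing.
It fails at once if the ring is forced into the stop (more than 22 N on the buffer, nearly six times the drag) (contact force between coarse_ring_c1 and stop_buffer_c0 above 22 N).
It fails at once if the fine knob is turned (its mark moves more than 2.5 mm) (distance of fine_mark from where it was at the start of the episode above 0.0025 m).
It fails at once if the dropper bottle, vial, beaker or weight is pushed more than 30 mm or tipped (distance of any of dropper_bottle, vial, beaker, weight from where it was at the start of the episode above 0.03 m or angle between any of dropper_bottle, vial, beaker, weight's own z axis and vertical above 0.3 rad).
It also fails if it takes over 72 s, if anything falls off the work surface, if the arm or the gripper's body presses on something with over 40 N, if the wrist force passes 120 N, or if a joint passes its speed limit or range.

## Working session

There is one attempt and no reset: what is moved stays moved. The work goes in short steps, Python scripts to look and compute and a shell command to move; the robot and the scene stay as the last step left them, time stands still between calls to the robot, and variables do not carry over. Pictures are saved under pics/ and viewed, at most 10 in all, crops included, and the job is handed in when it is done.

```bash
mkdir -p pics; cat > h.py <<'E'
from bench import robot,capture,get_calibration
import numpy as np,cv2
from scipy.spatial.transform import Rotation as Ro
def save(n,f,crop=None,s=1):
    im=capture(n)[:,:,::-1]
    if crop: a,b,c,d=crop; im=im[b:d,a:c]
    cv2.imwrite('pics/'+f,cv2.resize(im,None,fx=s,fy=s,interpolation=cv2.INTER_CUBIC))
def ray(n,u,v,z,st=None):
    c=get_calibration(n);K=np.array(c['intrinsics'])
    if n=='wrist':
        st=st or robot.state();T=np.array(c['T_tool_cam']);Rt=Ro.from_quat(st['orientation']).as_matrix()
        R=Rt@T[:3,:3];o=Rt@T[:3,3]+st['tcp_pos']
    else:
        R=np.array(c['R']).T;o=-R@np.array(c['t'])
    d=R@np.linalg.solve(K,[u,v,1]);return o+d*(z-o[2])/d[2]
E
python3 - <<'E'
from h import *
save('scene','s0.png',s=1.5);save('side','d0.png',s=1.5)
s=robot.state();print({k:np.round(v,4) for k,v in s.items()});print(Ro.from_quat(s['orientation']).as_matrix().round(3))
print(get_calibration('wrist'))
E
```

```text
{'time': np.float64(0.1), 'joints': array([-1.4193,  0.3811,  1.2981,  0.    ,  1.4636, -0.2153]), 'qvel': array([-0.0006,  0.    , -0.003 , -0.0018,  0.0003, -0.0012]), 'tau': array([ 2.90000e-03, -4.49226e+01, -2.31656e+01, -2.00000e-04,
        3.60000e-03, -0.00000e+00]), 'tcp_pos': array([ 0.1972, -0.5132,  0.2388]), 'orientation': array([ 9.832e-01,  1.824e-01,  0.000e+00, -6.000e-04]), 'contact_force': array([-0.49  ,  0.2415, -0.2114]), 'ft_torque': array([ 0.0023, -0.0018, -0.0497]), 'gripper_force': np.float64(0.0), 'gripper_width': np.float64(0.0854)}
[[ 0.933  0.359 -0.   ]
 [ 0.359 -0.933  0.001]
 [ 0.    -0.001 -1.   ]]
{'intrinsics': array([[326.32418943,   0.        , 257.41770814],
       [  0.        , 326.32418943, 192.89167019],
       [  0.        ,   0.        ,   1.        ]]), 'T_tool_cam': array([[ 2.90695763e-05, -9.52194041e-01, -3.05493876e-01,
         7.83792943e-02],
       [ 9.99999921e-01,  1.49075282e-04, -3.69496839e-04,
        -1.17699814e-05],
       [ 3.97374274e-04, -3.05493841e-01,  9.52193969e-01,
        -1.35518287e-01],
       [ 0.00000000e+00,  0.00000000e+00,  0.00000000e+00,
         1.00000000e+00]])}
```

View pics/s0.png

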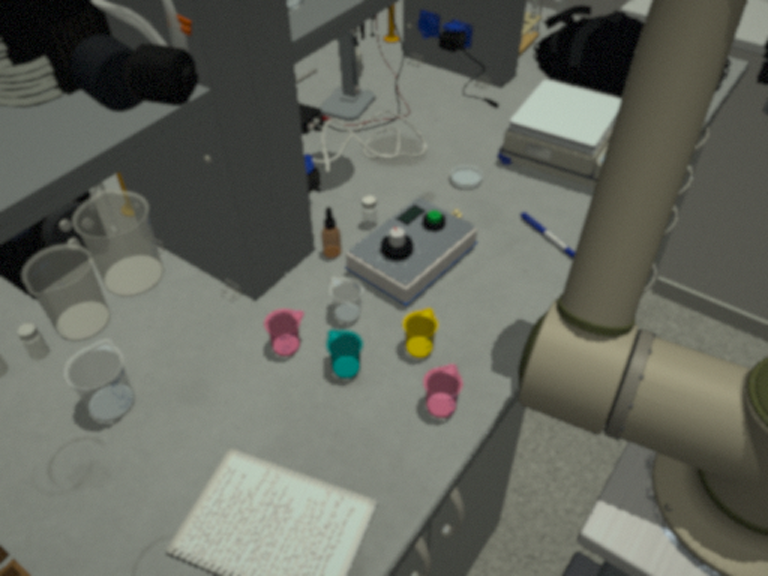

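View pics/d0.png

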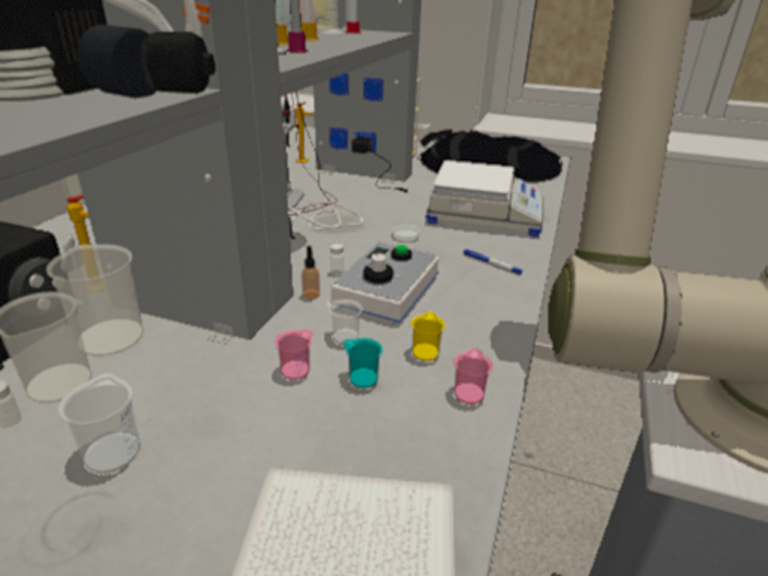

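The scene shows the ring at about (397,243), the knob top at (398,229) and the button top at (434,214). The side view has the knob top at (379,257) and the button at (402,250). Both are 1.5x pixels.

```bash
python3 - <<'E'
from h import *
for n,k,b in (('scene',(398,229),(434,214)),('side',(379,257),(402,250))):
    print(n,ray(n,k[0]/1.5,k[1]/1.5,.09),ray(n,b[0]/1.5,b[1]/1.5,.072))
print([ray('scene',u/1.5,v/1.5,0) for u,v in ((332,255),(369,225),(347,318),(255,300),(315,245))])
E
```

```text
scene [ 0.5838511  -0.08192726  0.09      ] [ 0.5686859  -0.16387093  0.072     ]
side [ 0.58151749 -0.07441018  0.09      ] [ 0.5642002 -0.1494282  0.072    ]
[array([ 0.6962541, -0.0472811,  0.       ]), array([ 6.91386506e-01, -1.46260955e-01,  1.11022302e-16]), array([ 5.87170045e-01,  5.10833547e-02, -1.11022302e-16]), array([0.73091609, 0.10564337, 0.        ]), array([ 7.36203377e-01, -5.00743028e-02,  1.11022302e-16])]
```

```bash
python3 -m pendant '[{"travel":[0.32,-0.167,0],"delta_rot":[0,0,-0.5],"gripper":1},{"travel":[0.32,-0.167,0],"delta_rot":[0,0,-0.5],"gripper":1},{"travel":[0.32,-0.167,0],"delta_rot":[0,0,-0.5],"gripper":1},{"travel":[0.32,-0.167,0],"delta_rot":[0,0,-0.5],"gripper":1},{"travel":[0.6,-0.36,0],"delta_rot":[0,0,-1],"gripper":1},{"travel":[0.6,-0.36,0],"delta_rot":[0,0,-1],"gripper":1},{"travel":[0.6,-0.36,0],"delta_rot":[0,0,-1],"gripper":1},{"travel":[0.6,-0.36,0],"delta_rot":[0,0,-1],"gripper":1}]'
python3 -m pendant '[{"travel":[0,0,0],"delta_rot":[0,0,0],"gripper":1},{"travel":[0,0,0],"delta_rot":[0,0,0],"gripper":1},{"travel":[0,0,0],"delta_rot":[0,0,0],"gripper":1}]'
python3 - <<'E'
from h import *
s=robot.state();print(s['time'],s['joints'],s['tcp_pos'],Ro.from_quat(s['orientation']).as_matrix().round(3))
save('wrist','w0.png',s=1.5)
E
```

```text
time: 1.1
tcp_pos: [0.5079, -0.12, 0.2392]
orientation: [0.839, 0.545, -0.0, -0.0]
contact_force: [0.5, -0.9, 0.6]
gripper_width: 0.0854
gripper_force: 0.0
time: 1.48
tcp_pos: [0.5065, -0.123, 0.2393]
orientation: [0.839, 0.544, -0.0, -0.0]
contact_force: [-0.8, 0.4, 0.3]
gripper_width: 0.0855
gripper_force: 0.0
1.475 [-4.65535073e-01  3.30270118e-01  1.37588639e+00 -2.04880651e-04
  1.43570342e+00 -4.49936909e-02] [ 0.50648888 -0.12300391  0.23927501] [[ 0.408  0.913 -0.   ]
 [ 0.913 -0.408 -0.   ]
 [-0.    -0.    -1.   ]]
```

View pics/w0.png

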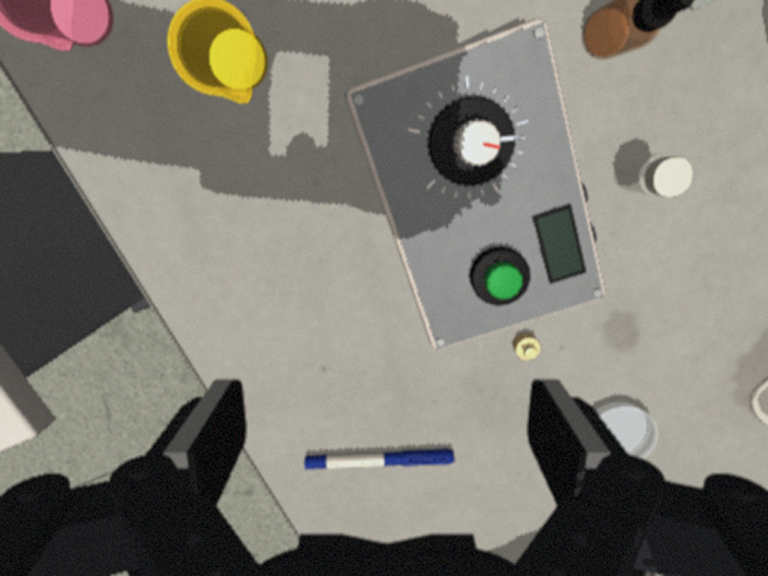

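The wrist view shows the ring centre at (471,139), the knob top at (479,143), the button top at (504,281), and the panel corners at (349,94), (541,22), (603,294) and (435,347).

```bash
python3 - <<'E'
from h import *
im=cv2.imread('pics/w0.png')
R=lambda u,v,z:ray('wrist',u/1.5,v/1.5,z)
print('knob',R(479,143,.09),'ring',R(471,139,.067),'btn',R(504,281,.072))
c=np.array([R(u,v,.05) for u,v in((349,94),(541,22),(603,294),(435,347))]);m=c.mean(0);print(c,m)
e=(c[0]+c[1]-c[2]-c[3])[:2];e/=np.linalg.norm(e);yaw=np.arctan2(-e[0],e[1]);print('yaw',yaw,'dial',m[:2]+.04*e,'btn',m[:2]-.05*e)
print('sizes',np.linalg.norm(c-np.roll(c,-1,0),axis=1))
mk=R(510,139,.067);k=R(471,139,.067);d=mk-k;print('mark ang',yaw-np.arctan2(d[1],d[0]),np.hypot(*d[:2]))
print('bottle',R(607,30,0),'vial',R(668,177,.058),'weight',R(527,349,.022))
E
```

```text
knob [ 0.58344801 -0.07780617  0.09      ] ring [ 0.58349661 -0.07580028  0.067     ] btn [ 0.57064466 -0.16606133  0.072     ]
[[ 0.52674792 -0.02151811  0.05      ]
 [ 0.64773804 -0.03211536  0.05      ]
 [ 0.63287451 -0.21155962  0.05      ]
 [ 0.51032578 -0.2010434   0.05      ]] [ 0.57942156 -0.11655912  0.05      ]
yaw -0.08693444928141289 dial [ 0.58289456 -0.07671018] btn [ 0.57508031 -0.1663703 ]
sizes [0.12145332 0.18005878 0.12299911 0.18027483]
mark ang 0.33377518613850266 0.02344072629074982
bottle [ 0.70434953 -0.05231931  0.        ] vial [ 0.69032525 -0.14890683  0.058     ] weight [ 0.57337152 -0.24508644  0.022     ]
```

```bash
python3 -m pendant '[{"travel":[0.05,0.032,0.05],"delta_rot":[0,0,0],"gripper":1},{"travel":[0.092,0.064,0.111],"delta_rot":[0,0,0],"gripper":0.8},{"travel":[0.092,0.064,0.111],"delta_rot":[0,0,0],"gripper":0.8},{"travel":[0.092,0.064,0.111],"delta_rot":[0,0,0],"gripper":0.8},{"travel":[0.092,0.064,0.111],"delta_rot":[0,0,0],"gripper":0.8},{"travel":[0.092,0.064,0.111],"delta_rot":[0,0,0],"gripper":0.8}]'
python3 - <<'E'
from h import *
s=robot.state();print(s['time'],s['joints'],s['tcp_pos'],Ro.from_quat(s['orientation']).as_matrix().round(3),s['ft_torque'])
c=get_calibration('wrist');T=np.array(c['T_tool_cam'])
p=T[:3,:3].T@(np.array([0,0,.083])-T[:3,3]);p=c['intrinsics']@p;print('axis px at ring top',p[:2]/p[2]*1.5)
save('wrist','w1.png',s=1.5)
E
```

```text
time: 2.28
tcp_pos: [0.5836, -0.0761, 0.1519]
orientation: [0.839, 0.544, 0.001, 0.001]
contact_force: [-0.2, -0.2, -0.5]
gripper_width: 0.0765
gripper_force: 0.0
2.275 [-3.30665269e-01  5.19842629e-01  1.32742967e+00 -3.73205255e-05
  1.29206044e+00  8.89282967e-02] [ 0.5836298  -0.07612114  0.15190303] [[ 0.407  0.913  0.002]
 [ 0.913 -0.407 -0.001]
 [ 0.     0.002 -1.   ]] [ 0.01602451 -0.02462112 -0.03136762]
axis px at ring top [386.0518155 306.0287137]
```

View pics/w1.png

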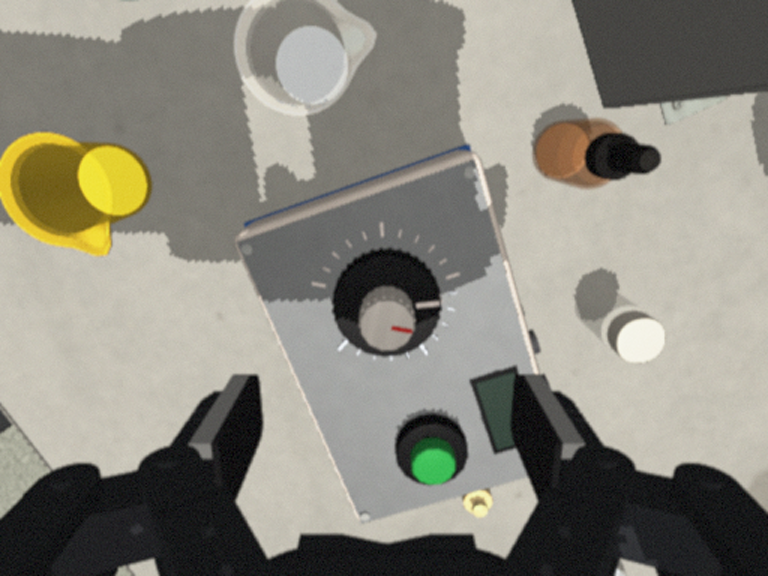

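Close up, the ring's top face is centred at (387,302) with its white line at (427,304). The knob top is at (386,324), the button top at (434,463) and the red tip at (411,330).

```bash
python3 - <<'E'
from h import *
R=lambda u,v,z:ray('wrist',u/1.5,v/1.5,z)
k=R(387,302,.067);print('knob',R(386,324,.09),'ring',k,'btn',R(434,463,.072))
c=np.array([R(u,v,.05) for u,v in((238,238),(472,155),(362,518))]);print(c)
m=R(427,304,.067)-k;print(-np.arctan2(m[1],m[0]),np.hypot(*m[:2]))
Rt=Ro.from_quat(robot.state()['orientation']).as_matrix();print(Rt.T@(k-robot.state()['tcp_pos'])/.8)
E
```

```text
knob [ 0.58346094 -0.07655386  0.09      ] ring [ 0.58475339 -0.07488279  0.067     ] btn [ 0.57169559 -0.16436842  0.072     ]
[[ 0.52899927 -0.01998241  0.05      ]
 [ 0.64830128 -0.03001873  0.05      ]
 [ 0.51308773 -0.19921966  0.05      ]]
0.47270197961646915 0.019104566579951347
[0.0018136  0.00056277 0.10579399]
```

```bash
python3 -m pendant '[{"travel":[0.0006,0,0.03],"delta_rot":[0,0,0],"gripper":0.5},{"travel":[0.0006,0,0.06],"delta_rot":[0,0,0],"gripper":0.5},{"travel":[0.0006,0,0.09],"delta_rot":[0,0,0],"gripper":0.5},{"travel":[0.0006,0,0.1],"delta_rot":[0,0,0],"gripper":0.5},{"travel":[0.0006,0,0.1025],"delta_rot":[0,0,0],"gripper":0.5},{"travel":[0.0006,0,0.105],"delta_rot":[0,0,0],"gripper":0.5},{"travel":[0.0006,0,0.105],"delta_rot":[0,0,0],"gripper":0.5}]'
python3 - <<'E'
from h import *
s=robot.state();print(s['contact_force'],s['ft_torque'],s['tcp_pos'])
save('wrist','w2.png',s=1.5)
E
```

```text
time: 3.2
tcp_pos: [0.5842, -0.0751, 0.0671]
orientation: [0.839, 0.545, 0.0, 0.0]
contact_force: [-1.1, 0.5, -0.2]
gripper_width: 0.0641
gripper_force: 0.0
[-1.144336    0.48165984 -0.15682126] [-0.00174342 -0.00569296 -0.00169183] [ 0.58415564 -0.07508378  0.06710331]
```

View pics/w2.png

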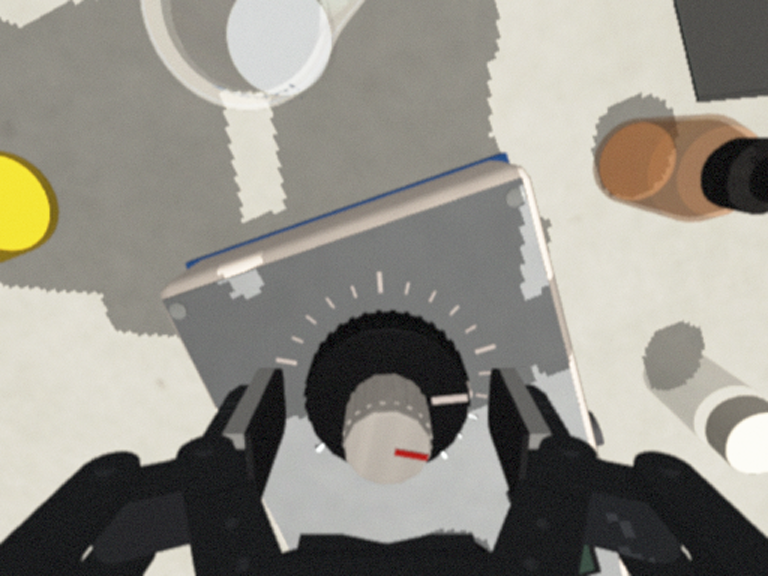

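The ring sits midway between the pads. Its sides are at u = 305 and 470, the white line is at (450,399), and the knob top is centred at (386,443). Next I check centring along tool x and then lower slightly.

```bash
python3 - <<'E'
from h import *
s=robot.state();c=get_calibration('wrist');T=np.array(c['T_tool_cam']);Rt=Ro.from_quat(s['orientation']).as_matrix()
def pr(w):
    p=T[:3,:3].T@(Rt.T@(np.array(w)-s['tcp_pos'])-T[:3,3]);p=c['intrinsics']@p;return (p[:2]/p[2]*1.5).round(0)
a=np.array([s['tcp_pos'][0],s['tcp_pos'][1]])
im=cv2.imread('pics/w2.png')
for z,r,col in((.067,.026,(0,0,255)),(.051,.026,(0,255,0)),(.09,.012,(255,0,0))):
    pts=np.array([pr([a[0]+r*np.cos(t),a[1]+r*np.sin(t),z]) for t in np.linspace(0,6.28,60)],np.int32);cv2.polylines(im,[pts],True,col)
cv2.imwrite('pics/w2o.png',cv2.resize(im[280:500,260:520],None,fx=2,fy=2))
E
```

```text
(no output)
```

View pics/w2o.png

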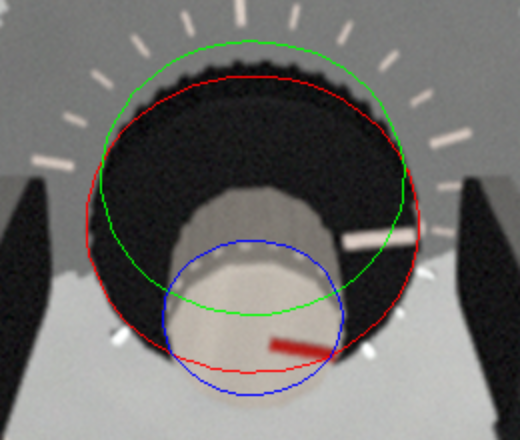

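The overlay, drawn at the TCP, sits about 2–3 mm too far along tool +x. I'll shift -2 mm in x and lower in small steps, watching the force.

```bash
python3 -m pendant '[{"travel":[-0.0025,0,0],"delta_rot":[0,0,0],"gripper":0.5},{"travel":[-0.0025,0,0.0025],"delta_rot":[0,0,0],"gripper":0.5},{"travel":[-0.0025,0,0.0045],"delta_rot":[0,0,0],"gripper":0.5},{"travel":[-0.0025,0,0.0045],"delta_rot":[0,0,0],"gripper":0.5}]'
python3 -m pendant '[{"travel":[0,0,0],"delta_rot":[0,0,0],"gripper":0.3},{"travel":[0,0,0],"delta_rot":[0,0,0],"gripper":0.2},{"travel":[0,0,0],"delta_rot":[0,0,0],"gripper":0.1},{"travel":[0,0,0],"delta_rot":[0,0,0],"gripper":0.1},{"travel":[0,0,0],"delta_rot":[0,0,0],"gripper":0.1}]' 20
python3 -c "
from h import *
s=robot.state();print(s['contact_force'],s['ft_torque'],s['tcp_pos'],s['joints'][5])"
```

```text
time: 3.75
tcp_pos: [0.583, -0.0768, 0.0627]
orientation: [0.839, 0.545, -0.0, -0.0]
contact_force: [-0.1, -0.0, -0.0]
gripper_width: 0.0637
gripper_force: 0.0
time: 4.38
tcp_pos: [0.5835, -0.077, 0.0633]
orientation: [0.839, 0.545, 0.0, 0.0]
contact_force: [1.4, -0.5, 3.9]
gripper_width: 0.0509
gripper_force: 20.7
[ 1.38827641 -0.54888767  3.92179336] [-0.12310249 -0.35229343  0.03268247] [ 0.58348614 -0.07695941  0.06327018] 0.08650041755844695
```

```bash
python3 -m pendant '[{"travel":[0,0,0],"delta_rot":[0,0,0],"gripper":0.4},{"travel":[0,0,0],"delta_rot":[0,0,0],"gripper":0.4},{"travel":[0,0,-0.003],"delta_rot":[0,0,0],"gripper":0.4},{"travel":[0,0,-0.003],"delta_rot":[0,0,0],"gripper":0.1},{"travel":[0,0,-0.003],"delta_rot":[0,0,0],"gripper":0.1},{"travel":[0,0,-0.003],"delta_rot":[0,0,0],"gripper":0.1}]' 20
python3 -m pendant '[{"travel":[0,0,0],"delta_rot":[0,0,0],"gripper":0.1},{"travel":[0,0,0],"delta_rot":[0,0,0],"gripper":0.1}]'
python3 -c "
from h import *
s=robot.state();print(s['contact_force'],s['ft_torque'],s['tcp_pos'],s['joints'][5])"
```

```text
time: 5.12
tcp_pos: [0.5835, -0.077, 0.0658]
orientation: [0.839, 0.545, 0.0, 0.001]
contact_force: [0.1, -1.3, 5.2]
gripper_width: 0.0506
gripper_force: 20.5
time: 5.38
tcp_pos: [0.5835, -0.077, 0.0658]
orientation: [0.839, 0.545, 0.0, 0.001]
contact_force: [0.2, -0.3, 5.7]
gripper_width: 0.0508
gripper_force: 20.5
[ 0.18571983 -0.27527425  5.66832176] [-0.12353651 -0.13842156 -0.01950343] [ 0.58351771 -0.07696942  0.06584352] 0.08647637526784842
```

```bash
cat > r.py <<'E'
from h import *
s=robot.state();R=Ro.from_quat(s['orientation']).as_matrix()
print(round(float(s['time']),2),'F',s['contact_force'].round(2) if hasattr(s['contact_force'],'round') else s['contact_force'],'M',np.round(s['ft_torque'],3),'p',np.round(s['tcp_pos'],4),'yaw',round(float(np.arctan2(R[1,0],R[0,0])),4),'g',s['gripper_width'],s['gripper_force'],'j6',s['joints'][5])
E
python3 -m pendant '[{"travel":[0,0,0],"delta_rot":[0,0,0.06],"gripper":0.1},{"travel":[0,0,0],"delta_rot":[0,0,0.12],"gripper":0.1},{"travel":[0,0,0],"delta_rot":[0,0,0.18],"gripper":0.1}]'; python3 r.py
python3 -m pendant '[{"travel":[0,0,0],"delta_rot":[0,0,0.05],"gripper":0.1},{"travel":[0,0,0],"delta_rot":[0,0,0.1],"gripper":0.1},{"travel":[0,0,0],"delta_rot":[0,0,0.15],"gripper":0.1}]'; python3 r.py
```

```text
time: 5.75
tcp_pos: [0.5836, -0.077, 0.0658]
orientation: [0.875, 0.484, 0.0, 0.001]
contact_force: [0.7, -0.5, 5.2]
gripper_width: 0.0506
gripper_force: 20.5
5.75 F [ 0.66 -0.47  5.17] M [-0.106 -0.157  0.16 ] p [ 0.5836 -0.077   0.0658] yaw 1.0095 g 0.050615144497306336 20.513611435890198 j6 0.2292468653559374
time: 6.12
tcp_pos: [0.5836, -0.077, 0.0658]
orientation: [0.902, 0.431, 0.001, 0.001]
contact_force: [1.2, -1.1, 5.7]
gripper_width: 0.0508
gripper_force: 20.5
6.12 F [ 1.24 -1.13  5.67] M [-0.166 -0.234  0.075] p [ 0.5836 -0.077   0.0658] yaw 0.892 g 0.05075256654598789 20.497426092624664 j6 0.3468049112817504
```

```bash
cat > chk.py <<'E'
from h import *
import sys
m=[]
for _ in range(4): capture('wrist');m.append(robot.state()['ft_torque'][2])
s=robot.state();R=Ro.from_quat(s['orientation']).as_matrix()
print('Mz',np.mean(m).round(3),np.std(m).round(3),'yaw',np.arctan2(R[1,0],R[0,0]).round(4),'F',np.round(s['contact_force'],1));sys.exit(int(np.mean(m)>.25))
E
python3 -m pendant '[{"travel":[0,0,0],"delta_rot":[0,0,0.05],"gripper":0.1},{"travel":[0,0,0],"delta_rot":[0,0,0.1],"gripper":0.1},{"travel":[0,0,0],"delta_rot":[0,0,0.1],"gripper":0.1}]'>/dev/null; python3 chk.py &&
python3 -m pendant '[{"travel":[0,0,0],"delta_rot":[0,0,0.05],"gripper":0.1},{"travel":[0,0,0],"delta_rot":[0,0,0.1],"gripper":0.1},{"travel":[0,0,0],"delta_rot":[0,0,0.1],"gripper":0.1}]'>/dev/null && python3 chk.py &&
python3 -m pendant '[{"travel":[0,0,0],"delta_rot":[0,0,0.05],"gripper":0.1},{"travel":[0,0,0],"delta_rot":[0,0,0.05],"gripper":0.1}]'>/dev/null && python3 chk.py &&
python3 -m pendant '[{"travel":[0,0,0],"delta_rot":[0,0,0.05],"gripper":0.1},{"travel":[0,0,0],"delta_rot":[0,0,0.05],"gripper":0.1}]'>/dev/null && python3 chk.py &&
python3 -m pendant '[{"travel":[0,0,0],"delta_rot":[0,0,0.05],"gripper":0.1},{"travel":[0,0,0],"delta_rot":[0,0,0.05],"gripper":0.1}]'>/dev/null && python3 chk.py &&
python3 -m pendant '[{"travel":[0,0,0],"delta_rot":[0,0,0.05],"gripper":0.1},{"travel":[0,0,0],"delta_rot":[0,0,0.05],"gripper":0.1}]'>/dev/null && python3 chk.py &&
python3 -m pendant '[{"travel":[0,0,0],"delta_rot":[0,0,0.05],"gripper":0.1},{"travel":[0,0,0],"delta_rot":[0,0,0.05],"gripper":0.1}]'>/dev/null && python3 chk.py
```

```text
Mz -0.103 0.02 yaw 0.8142 F [ 2.3 -1.   5.5]
Mz -0.101 0.02 yaw 0.7361 F [ 1.1 -1.1  5.2]
Mz -0.087 0.027 yaw 0.6969 F [ 2.1 -0.9  5.6]
Mz -0.135 0.029 yaw 0.6577 F [ 1.4 -1.   4.4]
Mz -0.05 0.024 yaw 0.6184 F [ 1.6 -0.7  5. ]
Mz 0.007 0.018 yaw 0.5793 F [ 2.1 -1.2  4.5]
Mz 0.09 0.029 yaw 0.5402 F [ 1.3 -1.4  4.8]
```

```bash
python3 -m pendant '[{"travel":[0,0,0],"delta_rot":[0,0,0.025],"gripper":0.1}]'>/dev/null; python3 r.py; python3 chk.py; python3 - <<'E'
from h import *
save('wrist','w3.png',s=1.5)
E
```

```text
9.65 F [ 2.35 -1.01  5.84] M [-0.297 -0.304  0.304] p [ 0.5838 -0.0772  0.0659] yaw 0.5206 g 0.05055494251464529 20.49559324979782 j6 0.7181843290288787
Mz 0.199 0.035 yaw 0.5208 F [ 2.  -2.   5.1]
```

View pics/w3.png

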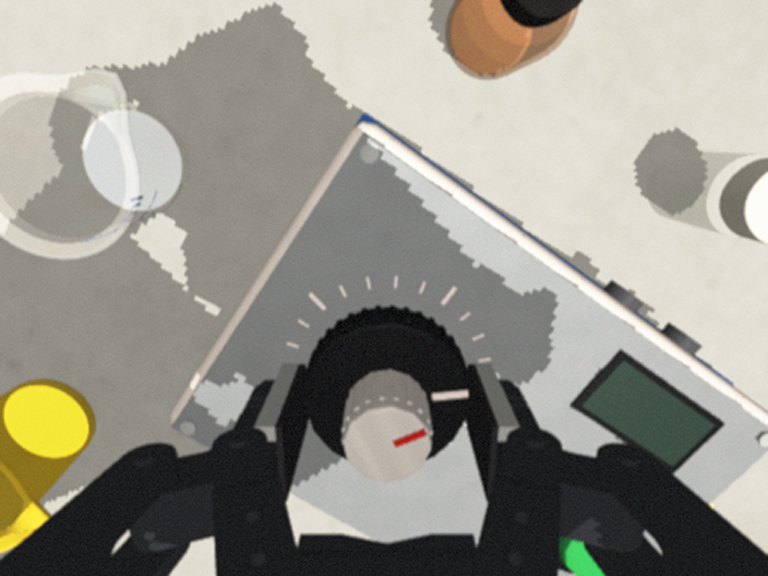

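The ring turned with the jaws (white line still at (450,396)), and the red line shows the fine knob stayed put. Torque while turning was 0.30 N·m, about triple the drag. Releasing straight up now.

```bash
python3 -m pendant '[{"travel":[0,0,0],"delta_rot":[0,0,0],"gripper":0.4},{"travel":[0,0,0],"delta_rot":[0,0,0],"gripper":0.5},{"travel":[0,0,0],"delta_rot":[0,0,0],"gripper":0.5},{"travel":[0,0,0],"delta_rot":[0,0,0],"gripper":0.5},{"travel":[0,0,0],"delta_rot":[0,0,0],"gripper":0.5},{"travel":[0,0,0],"delta_rot":[0,0,0],"gripper":0.5}]'; python3 chk.py
python3 - <<'E'
from h import *
save('wrist','w4.png',crop=(180,180,340,330),s=4)
E
```

```text
time: 10.65
tcp_pos: [0.5831, -0.0768, 0.0653]
orientation: [0.966, 0.257, -0.0, -0.0]
contact_force: [-0.2, -0.9, 0.6]
gripper_width: 0.0639
gripper_force: 0.0
Mz 0.018 0.018 yaw 0.52 F [ 0.1 -0.1  0.4]
```

View pics/w4.png

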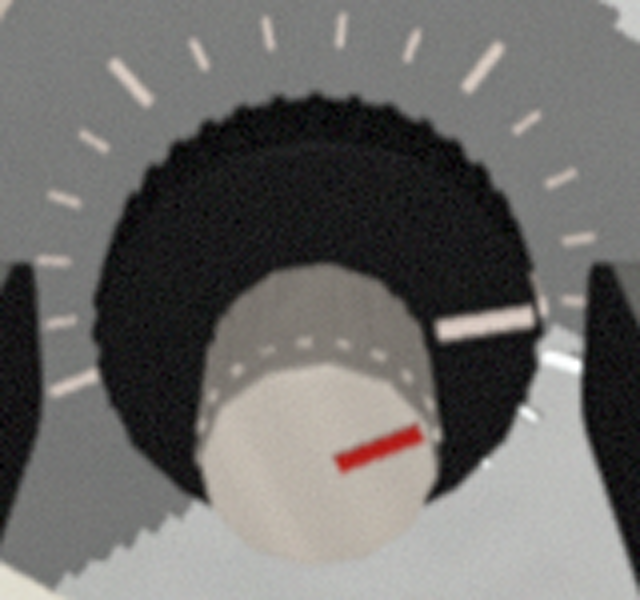

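The white line sprang back about 0.04 rad, as expected for 1.8 mm relaxing to 0.9 mm, so the ring rests on the stop. Next is the button.

```bash
python3 -m pendant '[{"travel":[0,0,-0.03],"delta_rot":[0,0,0],"gripper":0.5},{"travel":[0,0,-0.07],"delta_rot":[0,0,0],"gripper":0.5},{"travel":[0,0,-0.106],"delta_rot":[0,0,0],"gripper":0.5},{"travel":[-0.02,0.03,-0.106],"delta_rot":[0,0,0],"gripper":-1},{"travel":[-0.066,0.092,-0.106],"delta_rot":[0,0,0],"gripper":-1},{"travel":[-0.066,0.092,-0.106],"delta_rot":[0,0,0],"gripper":-1},{"travel":[-0.066,0.092,-0.106],"delta_rot":[0,0,0],"gripper":-1},{"travel":[-0.066,0.092,-0.106],"delta_rot":[0,0,0],"gripper":-1}]'; python3 r.py
python3 - <<'E'
from h import *
save('wrist','w5.png',s=1.5)
E
```

```text
time: 11.9
tcp_pos: [0.574, -0.1658, 0.1501]
orientation: [0.966, 0.258, -0.0, -0.0]
contact_force: [0.8, -0.2, 0.0]
gripper_width: -0.0001
gripper_force: 0.0
11.9 F [ 0.84 -0.18  0.  ] M [0.024 0.039 0.008] p [ 0.574  -0.1658  0.1501] yaw 0.5213 g -5.4309014845158324e-05 0.0 j6 0.5702726587417266
```

View pics/w5.png

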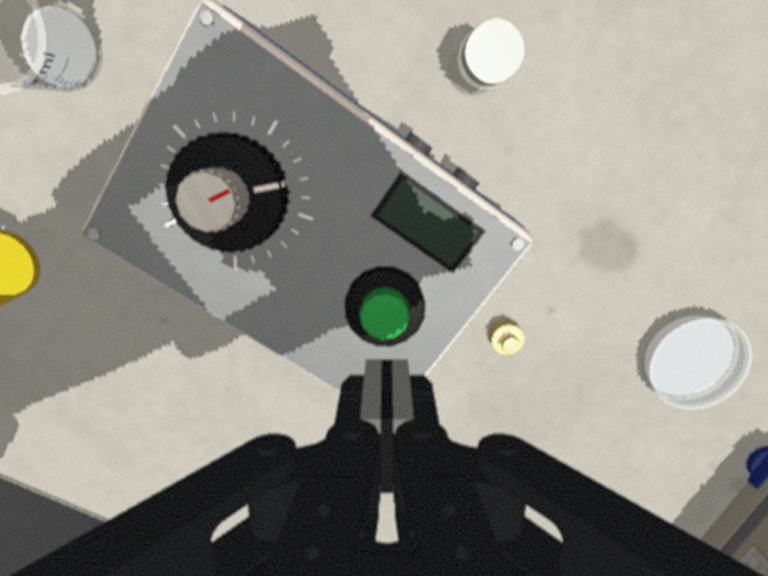

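The shut jaws are in line with the button, whose top is centred at (385,314); the dial is untouched.

```bash
python3 - <<'E'
from h import *
s=robot.state();Rt=Ro.from_quat(s['orientation']).as_matrix()
b=ray('wrist',385/1.5,314/1.5,.072);print(b,Rt.T@(b-s['tcp_pos'])/.8)
E
```

```text
[ 0.57177895 -0.1663873   0.072     ] [-0.0027978  -0.00074395  0.09772671]
```

```bash
python3 -m pendant '[{"travel":[-0.0045,-0.0007,0.04],"delta_rot":[0,0,0],"gripper":-1},{"travel":[-0.0045,-0.0007,0.07],"delta_rot":[0,0,0],"gripper":-1},{"travel":[-0.0045,-0.0007,0.085],"delta_rot":[0,0,0],"gripper":-1},{"travel":[-0.0045,-0.0007,0.085],"delta_rot":[0,0,0],"gripper":-1}]'; 
python3 -m pendant '[{"travel":[0,0,0.0025],"delta_rot":[0,0,0],"gripper":-1},{"travel":[0,0,0.005],"delta_rot":[0,0,0],"gripper":-1},{"travel":[0,0,0.005],"delta_rot":[0,0,0],"gripper":-1}]'
python3 -m pendant '[{"travel":[0,0,0.0025],"delta_rot":[0,0,0],"gripper":-1},{"travel":[0,0,0.0025],"delta_rot":[0,0,0],"gripper":-1}]'
```

```text
time: 12.45
tcp_pos: [0.5705, -0.1677, 0.0819]
orientation: [0.966, 0.257, -0.0, -0.0]
contact_force: [0.0, 0.4, -0.1]
gripper_width: 0.0003
gripper_force: 0.0
time: 12.82
tcp_pos: [0.5709, -0.1683, 0.0787]
orientation: [0.966, 0.257, 0.001, 0.0]
contact_force: [1.7, 0.3, 2.5]
gripper_width: -0.0001
gripper_force: 1.1
time: 13.08
tcp_pos: [0.5709, -0.1683, 0.0764]
orientation: [0.966, 0.257, 0.001, 0.0]
contact_force: [1.2, 0.5, 3.6]
gripper_width: 0.0001
gripper_force: 1.7
```

```bash
python3 -m pendant '[{"travel":[0,0,0.0025],"delta_rot":[0,0,0],"gripper":-1},{"travel":[0,0,0.004],"delta_rot":[0,0,0],"gripper":-1},{"travel":[0,0,0.004],"delta_rot":[0,0,0],"gripper":-1}]'; python3 r.py
```

```text
time: 13.45
tcp_pos: [0.5709, -0.1684, 0.074]
orientation: [0.966, 0.257, 0.001, 0.001]
contact_force: [1.2, 1.9, 11.0]
gripper_width: 0.0001
gripper_force: 5.5
13.45 F [ 1.17  1.88 11.01] M [ 0.307 -0.09   0.022] p [ 0.5709 -0.1684  0.074 ] yaw 0.52 g 0.00011361087538927187 5.549158989015268 j6 0.5652382724140707
```

The button has bottomed (11 N at 6 mm travel). Hold briefly, then retreat.

```bash
python3 -m pendant '[{"travel":[0,0,0],"delta_rot":[0,0,0],"gripper":-1},{"travel":[0,0,0],"delta_rot":[0,0,0],"gripper":-1},{"travel":[0,0,-0.02],"delta_rot":[0,0,0],"gripper":-1},{"travel":[0,0,-0.09],"delta_rot":[0,0,0],"gripper":-1},{"travel":[0,0,-0.1],"delta_rot":[0,0,0],"gripper":-1},{"travel":[0,0,-0.1],"delta_rot":[0,0,0],"gripper":-1},{"travel":[0,0,-0.1],"delta_rot":[0,0,0],"gripper":-1},{"travel":[0,0,-0.1],"delta_rot":[0,0,0],"gripper":-1}]'
python3 - <<'E'
from h import *
save('wrist','w6.png',s=1.5)
E
```

```text
time: 14.45
tcp_pos: [0.57, -0.168, 0.1517]
orientation: [0.966, 0.257, -0.001, -0.001]
contact_force: [0.8, 0.1, 0.5]
gripper_width: 0.0002
gripper_force: 0.0
```

View pics/w6.png

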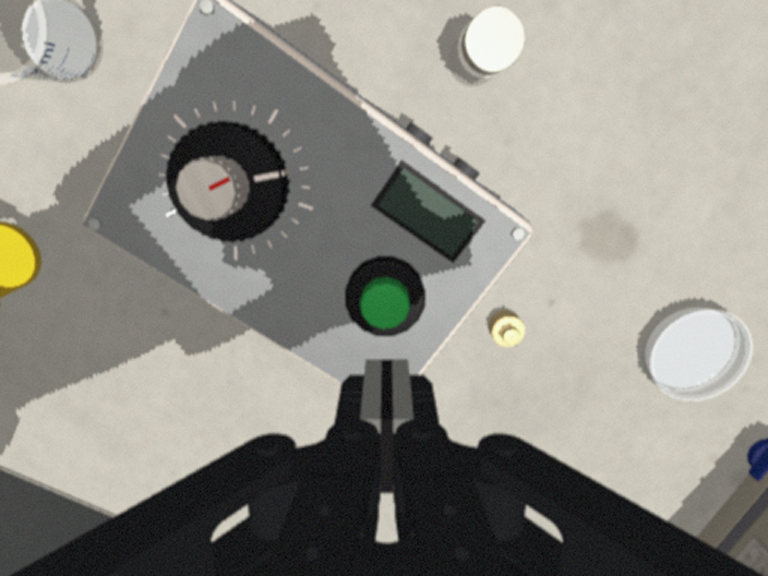

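The button is up again at (385,302), the ring's line and the red line are unchanged, and the vial and weight stand where they were.

```bash
python3 -c "
from bench import robot
print(robot.hand_in())"
```

```text
the job is handed in; nothing more can be done
None
```

I turned the coarse ring onto its stop until the turning resistance read about 0.30 N·m (triple the drag), let it go to rest on the stop, pressed the green button fully down and released it, and handed the job in; the fine knob did not visibly turn and I saw nothing displaced, though hand-in returned no verdict.

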